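# Load a galley rack and snap its rail in

### The arm

A 6-joint arm with a two-finger parallel gripper is mounted at the origin on a cart in front of the work surface, level with it; the furniture and walls round the work are solid. World frame = base frame: x ahead of the robot, y to its left, z up, the work surface at z = 0. Lengths are in m, angles in rad, forces in N, time in s.
With the tool pointing down it reaches from about 0.275 to 0.75 m from the base axis. Payload 10.2 kg.
Tool frame: the origin (TCP) lies between the finger pads; the fingertips stand 25 mm ahead of it and the grasp point (between the pads) lies 6 mm ahead of it; z points along the fingers, y is the direction in which the jaws open and shut (so a half turn about z gives the same grasp; the last joint's range is limited). The gripper opens to 85 mm and grips with 20 to 120 N. Pads are 22 mm wide; open, the fingers measure 114 mm over their backs; the gripper's body (76 mm by 85 mm) begins 54 mm behind the grasp point. The pads swing forward as they close: fully open they stand 13 mm farther back than shut.
Start: joints at [1.07, 0.313, 1.498, -0, 1.331, -0.223], TCP at [0.144, 0.505, 0.256] pointing down, gripper open.
Joint ranges: [-2.94, 2.94], [-0.97, 2.17], [0.19, 2.56], [-1.23, 4.37], [0.02, 3.11], [-2.88, 2.88]. Speed limits (rad/s): [2.39, 2.39, 3.01, 3.14, 3.14, 3.14].

### API

Orientations are given as a rotation vector (axis times angle).
In Python, from cell import env gives the robot as it stands. The module is installed in compiled form; this text tells all that it offers. Calls block until the motion is done:
- env.move_pose(position, orientation): joint-space move of the TCP to a pose.
- env.servo_line(position, rot=None, speed=0.15, max_force=None): straight line of the TCP; rot=None keeps the orientation; speed is the mean speed in m/s. With max_force (N) it stops when the force on the tool has changed by that much, and returns True; else False.
- env.move_joints(angles): joint-space move.
- env.let_go() and env.close_gripper(force=None): open the fingers fully, or close them until they stop; force is the grip in N (None keeps the last).
- env.sleep(seconds).
- env.inverse_kinematics(position, orientation): joint angles nearest the present ones, or None.
- env.sense(): the state.
- env.read_camera(name): name is "side" or "top" or "wrist"; returns the picture (400x640x3 uint8, red, green, blue); there is no depth.
- env.camera_model(name): a dict with "camera_matrix" (3x3 intrinsics, pixels), "D" ([k1, k2, p1, p2, k3] as OpenCV has them; the pictures are not rectified), "extrinsics" (4x4, takes a point from world to camera coordinates). Camera axes: x right, y down, z forward; pixel columns grow to the right and rows downward; lengths in m; the calibration is good to about 2 mm. A picture is of the moment at which its call begins: read the wrist's pose just before it. camera_model takes no time and is no camera call; for the wrist camera it gives the pose at the moment of the call.
A pose or a line that the arm cannot do raises env.MotionError and nothing moves.
- env.finish_job(): hands the job in, once; it reports no verdict.
Trained networks look in the newest picture that a camera, given by its name, has taken for a name from the list of things; names that differ only in an ending like _2 or _b are one class to them, and where a whole thing is asked for, a point or a joint stands for the part that bears it (a point fixed in the world has none). Each returns a list of dicts, best first, with "score" (0 to 1); they miss things now and then, are a little off and sometimes report something else, mostly with a low value. They report only what shows in the picture. A call takes as long as a camera call.
- env.find_in(thing, camera): "xyz" ([x, y, z] in m, in world coordinates, good to about 4 mm: the middle of the surface that is visible of it).
The state is a dict: "t": time; "joint_positions": joint angles; "qvel": joint speeds; "tau": joint torques, N m; "eef_pos": TCP position; "orientation": TCP orientation; "ft_force": force on the tool from outside, world axes, zero at the start; "ft_torque": the same for the moment, N m; "width": finger opening in m.
Only numpy, scipy, OpenCV 4.12 (cv2) and the standard library are available. Lean on these libraries where they do the work, as an engineer would, in place of code of your own. Each camera call takes 0.05 s, during which the arm holds its last target. There are 200 camera calls.

### The job

Set up the dark wooden galley rack for the shop display: of the goods in front of the bread bin, stand all the spice jars and the small glass shaker upright in its back row first, and only then all the egg cups upright in its front row, so that your hand never works across cups that already stand there. Last, press the loose square rail down between the two spring clips at the rack's front until it has snapped fully home, and leave the other goods where they stand.

Things in the scene. Friction and masses are not known exactly. Their poses are not given: they have to be found in the camera images.
- rack: dark wooden rack, fixed on the worktop: 360 mm wide (y), x from -115 to +90 mm; origin under it on the worktop, +x to its back, z up. Floor board's top z = 12 mm; back board x 80 to 90 mm, top z = 62 mm; end boards' inner faces y = +-168 mm, top z = 52 mm, x -55 to 85 mm. A pale strip let flush into the floor (x 4 to 11 mm) parts the rows
- back_row (a point): middle of the back row, on its cork floor: x = 45 mm, y = 0, z = 12 mm of the rack; clear floor x 11 to 80 mm, y -168 to 168 mm. Left of the rack stands a fixed wooden bread bin, 245 mm high, at world x from 0.53 m and y 0.13 to 0.55 m: carry the goods round its front
- front_row (a point): middle of the front row, on its cork floor: x = -30 mm, y = 0, z = 12 mm of the rack; goods there stand within x -86 mm (the rail's inner face) and 4 mm, y -168 to 168 mm
- rail_seat (a point): centre of the rail when home: x = -95 mm, y = 0, z = 45 mm of the rack. Its ends then rest in two black saddles at y = +-130 to 160 mm: ledge at z = 36 mm between cheeks 22 mm apart that flare to about 30 mm at z = 61 mm, open at the top
- clip_left (a joint): steel leaf clip outside the +y saddle, top at z = 75 mm; angle in rad, 0 at rest, grows as it bends outward (to 0.3). Its bead, centred at z = 57 mm, reaches in to y = 156 mm, 4 mm over the rail's end. Pressing the rail down bends both clips by 4 mm (0.09 rad) and takes 7 to 15 N in all; then they spring back over the rail's ends
- clip_right (a joint): the same clip outside the -y saddle (mirror image), 0 at rest, grows outward
- rail: loose pale wooden square bar, 18 x 18 mm, 320 mm long along its own y, about 100 g; the last 5 mm of its brass ends taper on all four sides from 18 to 4 mm square, so any side and either end may go down. Origin at its centre. It starts lying on the worktop before the rack, roughly along y. Home, its centre is on rail_seat and both clips are at rest
- spice_jar_1: a closed spice jar, round, 105 mm tall, in front of the bread bin; body 42 mm across, dark screw cap 44 mm across from 85 mm to 105 mm height (grasp the cap or body from above); 110 g. Its origin is the centre of its underside, z up when upright. None when it is absent in this run
- spice_jar_2: a closed spice jar, round, 105 mm tall, in front of the bread bin; body 42 mm across, dark screw cap 44 mm across from 85 mm to 105 mm height (grasp the cap or body from above); 110 g. Its origin is the centre of its underside, z up when upright. None when it is absent in this run
- glass_shaker: a glass shaker, round, 90 mm tall, in front of the bread bin: body 44 mm across up to 70 mm height, then a grey cap 34 mm across (grasp the body from above at about 60 mm height); 100 g. Its origin is the centre of its underside, z up when upright. None when it is absent in this run
- egg_cup_white: white egg cup, round, 57 mm tall, in front of the bread bin: foot 36 mm across, waist at 25 mm height, bowl 46 to 49 mm across from 35 mm height to the open rim (grasp the bowl from above, at 40 to 50 mm height); 55 g. Its origin is the centre of its underside, z up when upright.
- egg_cup_orange: orange egg cup, round, 57 mm tall, in front of the bread bin: foot 36 mm across, waist at 25 mm height, bowl 46 to 49 mm across from 35 mm height to the open rim (grasp the bowl from above, at 40 to 50 mm height); 55 g. Its origin is the centre of its underside, z up when upright.
- egg_cup_cream: cream egg cup, round, 57 mm tall, in front of the bread bin: foot 36 mm across, waist at 25 mm height, bowl 46 to 49 mm across from 35 mm height to the open rim (grasp the bowl from above, at 40 to 50 mm height); 55 g. Its origin is the centre of its underside, z up when upright.
- empty_jar: an empty glass jar with a black lid, 64 mm across, 90 mm tall, behind the rack; to be left alone. Its origin is the centre of its underside, z up when upright.
- kitchen_timer: a red and white wind-up timer, 65 mm across, 53 mm tall, left of the jars; to be left alone. Its origin is the centre of its underside, z up when upright.
- recipe_tin: a green lidded tin, 78 x 129 x 80 mm, behind the rack; to be left alone. Its origin is the centre of its underside, z up when upright.

How it is judged:
By the outcome, as a careful person would: the job done as asked, in the order asked, and still so for the second after the job is handed in, with the robot touching nothing.
Of spice_jar_1, spice_jar_2, glass_shaker only 2 to 3 are there at a start; the rules pass over those that are not, and their reading is None.
At some moment in a run one of rail may be knocked a few centimetres aside while the robot is not near it.
It also fails if it takes over 208 s, if anything falls off the work surface, if the arm or the gripper's body presses on something with over 40 N, if the wrist force passes 120 N, or if a joint passes its speed limit or range.

## Working session

There is one attempt and no reset: what is moved stays moved. The work goes in short steps, each a Python script; the robot and the scene stay as the last script left them, time stands still between calls to the robot, and variables do not carry over. Pictures are saved under pics/ and viewed, about 12 in all and at most 16, crops included, and the job is handed in when it is done.

```bash
mkdir -p pics; ls; python3 - <<'E'
from cell import env
import cv2,numpy as np
s=env.sense();print(s)
for c in("top","side"):
    im=env.read_camera(c);cv2.imwrite(f"pics/{c}0.png",im[:,:,::-1])
    m=env.camera_model(c);print(c,np.round(m["camera_matrix"],1).tolist(),np.round(m["extrinsics"],3).tolist(),m["D"])
    for t in("rack","rail","spice_jar_1","glass_shaker","egg_cup_white","egg_cup_orange","egg_cup_cream","empty_jar","kitchen_timer","recipe_tin","clip_left","clip_right"):
        print(t,[(np.round(d["xyz"],3).tolist(),round(d["score"],2)) for d in env.find_in(t,c)])
print(env.sense()["t"])
E
```

```text
pics
{'t': 0.0, 'joint_positions': array([ 1.06962610e+00,  3.13471855e-01,  1.49839675e+00, -4.94246099e-06,
        1.33096404e+00, -2.23396741e-01]), 'qvel': array([ 0.00068258,  0.00019292, -0.00178242, -0.00196778, -0.00010274,
       -0.0009105 ]), 'tau': array([-1.90429331e-03, -4.12270474e+01, -2.59742206e+01, -3.25765041e-04,
        4.08371605e-03, -1.87551287e-06]), 'eef_pos': array([0.14387451, 0.50469091, 0.25573904]), 'orientation': array([-4.34862056e-01, -3.11091035e+00,  1.82376508e-03]), 'ft_force': array([-0.25436158,  0.53032749,  0.3030542 ]), 'ft_torque': array([ 0.00345384, -0.01941662, -0.02339032]), 'width': 0.08553425645630151}
top [[457.8, 0.0, 322.9], [0.0, 457.8, 211.4], [0.0, 0.0, 1.0]] [[-0.042, -0.999, -0.003, 0.161], [-0.978, 0.042, -0.205, 0.6], [0.205, -0.006, -0.979, 1.419], [0.0, 0.0, 0.0, 1.0]] [-0.05639933  0.          0.          0.          0.        ]
rack [([0.62, -0.145, 0.008], 0.65)]
rail [([0.454, -0.167, 0.019], 0.76)]
spice_jar_1 [([0.472, 0.45, 0.102], 0.64), ([0.473, 0.32, 0.104], 0.52)]
glass_shaker [([0.799, -0.09, 0.078], 0.41)]
e
[... 388 characters left out ...]
], [-0.1, 0.562, -0.821, 0.031], [0.102, -0.815, -0.571, 1.116], [0.0, 0.0, 0.0, 1.0]] [0.01224591 0.         0.         0.         0.        ]
rack [([0.591, -0.193, 0.013], 0.92), ([0.525, 0.019, 0.04], 0.38)]
rail [([0.452, -0.131, 0.017], 0.81)]
spice_jar_1 [([0.475, 0.474, 0.076], 0.78), ([0.48, 0.348, 0.075], 0.55)]
glass_shaker []
egg_cup_white [([0.419, 0.374, 0.042], 0.72), ([0.422, 0.128, 0.043], 0.42)]
egg_cup_orange [([0.422, 0.127, 0.044], 0.56), ([0.418, 0.254, 0.042], 0.17)]
egg_cup_cream [([0.418, 0.25, 0.041], 0.73)]
empty_jar [([0.417, 0.253, 0.042], 0.26)]
kitchen_timer [([0.517, 0.583, 0.037], 0.92)]
recipe_tin []
clip_left [([0.521, 0.021, 0.042], 0.6)]
clip_right []
1.3
```

View pics/top0.png

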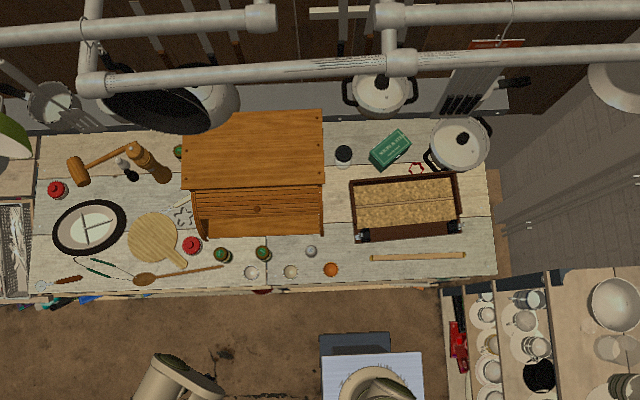

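View pics/side0.png

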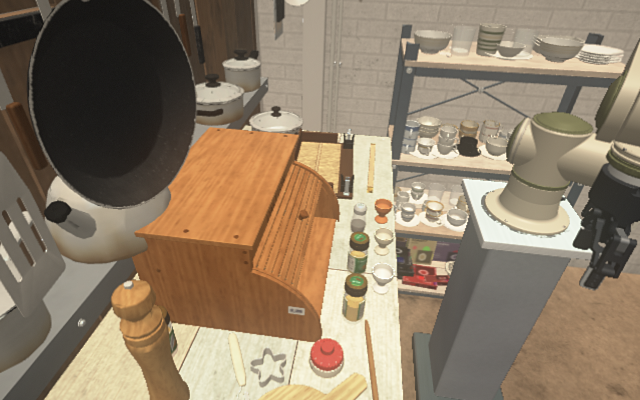

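The top view shows the rack at about (405,208), the rail at (418,256), and the shaker at (310,252). All three back-row goods are present: jars at (222,254) and (263,252), plus the shaker. Next is a close look at the rack and shaker with the wrist camera.

```bash
cat > h.py <<'E'
from cell import env
import cv2,numpy as np
from scipy.spatial.transform import Rotation as R
def rot(psi=0): return (R.from_euler('z',psi)*R.from_rotvec([0,np.pi,0])).as_rotvec()
def unproj(m,px,z):
    K,D,E=m["camera_matrix"],np.array(m["D"],float),np.array(m["extrinsics"])
    p=cv2.undistortPoints(np.array(px,float).reshape(-1,1,2),np.array(K),D).reshape(-1,2)
    d=np.c_[p,np.ones(len(p))]@E[:3,:3]; c=-E[:3,:3].T@E[:3,3]
    return c+d*((z-c[2])/d[:,2])[:,None]
def proj(m,P):
    E=np.array(m["extrinsics"]);return cv2.projectPoints(np.array(P,float).reshape(-1,1,3),cv2.Rodrigues(E[:3,:3])[0],E[:3,3],np.array(m["camera_matrix"]),np.array(m["D"],float))[0].reshape(-1,2)
def shot(n,c="wrist"):
    m=env.camera_model(c);im=env.read_camera(c);cv2.imwrite(f"pics/{n}.png",im[:,:,::-1]);np.save(f"pics/{n}.npy",m,allow_pickle=True);return m
def find(t,c="wrist"):
    return [(np.round(d["xyz"],4).tolist(),round(d["score"],2)) for d in env.find_in(t,c)]
E
python3 - <<'E'
from h import *
env.move_pose([0.45,-0.14,0.42],rot()); m=shot("w_rack")
print(env.sense()["t"],np.round(np.linalg.inv(m["extrinsics"]),3).tolist(),m["camera_matrix"][0][0])
for t in("rack","rail","clip_left","clip_right","front_row"):print(t,find(t))
env.move_pose([0.40,0.28,0.36],rot()); m=shot("w_goods")
for t in("spice_jar_1","glass_shaker","egg_cup_white","egg_cup_orange","egg_cup_cream"):print(t,find(t))
print(env.sense()["t"],env.sense()["joint_positions"])
E
```

```text
3.9417 [[0.0, 0.945, 0.328, 0.365], [1.0, 0.0, -0.001, -0.14], [-0.001, 0.328, -0.945, 0.537], [0.0, 0.0, 0.0, 1.0]] 326.8270282703064
rack [([0.6177, -0.1366, 0.0134], 0.93), ([0.4541, -0.1695, 0.0185], 0.4)]
rail [([0.4537, -0.1679, 0.0201], 0.91), ([0.527, 0.0169, 0.0562], 0.65)]
clip_left [([0.5241, 0.0152, 0.0592], 0.67)]
clip_right [([0.5243, 0.0158, 0.0637], 0.5)]
front_row [([0.6144, -0.1396, 0.0141], 0.6)]
spice_jar_1 [([0.4677, 0.4487, 0.09], 0.86), ([0.4687, 0.3293, 0.1081], 0.83)]
glass_shaker [([0.4698, 0.1844, 0.0746], 0.97)]
egg_cup_white [([0.4247, 0.377, 0.0398], 0.62)]
egg_cup_orange [([0.4219, 0.1181, 0.036], 0.95)]
egg_cup_cream [([0.4186, 0.2465, 0.0389], 0.83)]
6.0667 [ 3.69342500e-01  1.76635125e-01  1.40431765e+00 -1.24078947e-06
  1.56056300e+00 -1.20065339e+00]
```

View pics/w_rack.png

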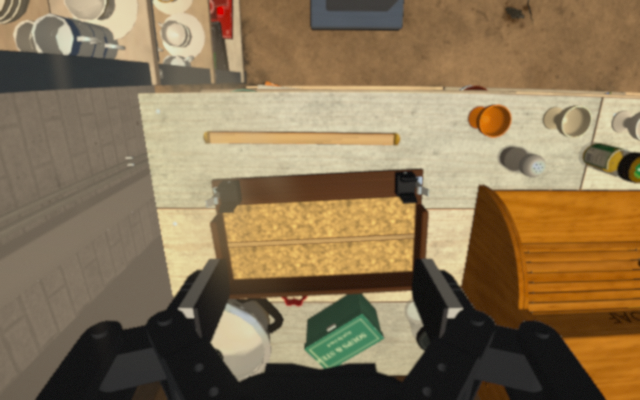

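View pics/w_goods.png

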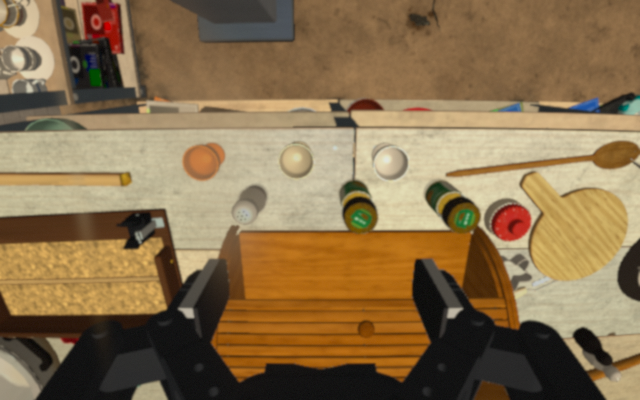

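```bash
python3 - <<'E'
from h import *
m=np.load("pics/w_goods.npy",allow_pickle=True).item()
for n,p,z in(("jarA",(463,218),.105),("jarB",(361,219),.105),("shk",(244,211),.09),("or",(202,160),.057),("cr",(296,160),.057),("wh",(390,161),.057)):print(n,unproj(m,p,z).round(4))
im=cv2.imread("pics/w_rack.png")[165:300,195:440];cv2.imwrite("pics/c1.png",cv2.resize(im,None,fx=3.2,fy=3.2,interpolation=cv2.INTER_CUBIC))
E
```

```text
jarA [[0.4776 0.4571 0.105 ]]
jarB [[0.4784 0.3288 0.105 ]]
shk [[0.4736 0.1803 0.09  ]]
or [[0.4142 0.1214 0.057 ]]
cr [[0.4147 0.2464 0.057 ]]
wh [[0.4162 0.3704 0.057 ]]
```

View pics/c1.png

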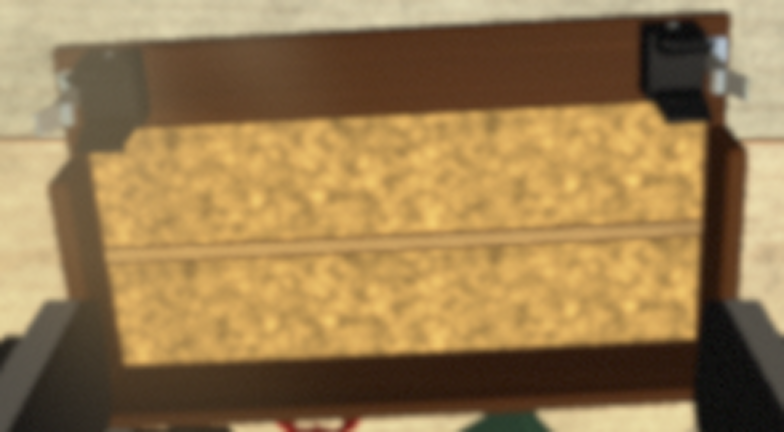

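```bash
python3 - <<'E'
from h import *
from scipy.optimize import least_squares
m=np.load("pics/w_rack.npy",allow_pickle=True).item()
px=np.array([(108,255),(699,230),(124,366),(697,341),(55,47),(727,14)])/3.2+[195,165]
P=np.array([(7.5,-168,12),(7.5,168,12),(80,-168,12),(80,168,12),(-115,-180,12),(-115,180,12)])/1e3
W=unproj(m,px,.012);print(W.round(4))
def T(v,P):return (R.from_euler('z',v[2]).apply(P)+[v[0],v[1],0])
for k in(4,6):
  r=least_squares(lambda v:(T(v,P[:k])-W[:k])[:,:2].ravel(),[.62,-.14,0]);print(r.x,(r.fun*1e3).round(1))
mt=np.load("pics/w_rack.npy",allow_pickle=True).item()
# rail ends from picture: (206,137),(398,139)
print(unproj(m,[(206,137.5),(398,139)],.018).round(4))
E
```

```text
[[ 0.6454 -0.3062  0.012 ]
 [ 0.6296  0.0267  0.012 ]
 [ 0.719  -0.304   0.012 ]
 [ 0.7018  0.0327  0.012 ]
 [ 0.5226 -0.3229  0.012 ]
 [ 0.5046  0.0296  0.012 ]]
[ 0.63026298 -0.13988788  0.0496162 ] [ 0.7 -1.1 -0.2  1.6 -0.5  0.3  0.  -0.8]
[ 0.62967121 -0.14024165  0.05100176] [ 0.3 -1.4 -1.   1.3 -0.9  0.  -0.8 -1.1  1.4 -2.9  1.   4.1]
[[ 0.4503 -0.3235  0.018 ]
 [ 0.453  -0.0163  0.018 ]]
```

The rack fits at (0.630, -0.140) with yaw 0.05, residuals about 1 mm. I'll start with the shaker.

```bash
cat >> h.py <<'E'
RK=(0.630,-0.140,0.050)
def rk(x,y,z): return R.from_euler('z',RK[2]).apply([x,y,z])+[RK[0],RK[1],0]
def pick(x,y,g,carry,force=30):
    z=g-.006
    p=env.sense()["eef_pos"]
    if p[0]>.5: raise SystemExit("come out first")
    env.servo_line([x,y,max(.20,z+.07)],rot(0),speed=.35)
    env.servo_line([x,y,z],speed=.15); env.close_gripper(force)
    s=env.sense();print("grip",round(s["width"],4),s["ft_force"].round(1))
    env.servo_line([x,y,carry+z],speed=.2); env.sleep(.1)
    s=env.sense();print("held",round(s["width"],4),s["ft_force"].round(1),"t",round(s["t"],1))
def place(rx,ry,g,carry):
    z=g+.006 # TCP pointing down lies above the grasp point
    psi=RK[2]
    a=rk(-.19,ry,0); b=rk(rx,ry,0)
    zc=env.sense()["eef_pos"][2]
    env.servo_line([a[0],a[1],zc],rot(psi),speed=.3)
    env.servo_line([b[0],b[1],zc],speed=.2)
    env.servo_line([b[0],b[1],.012+z+.008],speed=.15)
    r=env.servo_line([b[0],b[1],.012+z-.004],speed=.03,max_force=5)
    print("touch",r,"dz",round((env.sense()["eef_pos"][2]-.012-z)*1e3,1))
    env.let_go(); env.servo_line([b[0],b[1],zc],speed=.2); env.servo_line([a[0],a[1],zc+.02],speed=.35)
    print("t",round(env.sense()["t"],1))
E
sed -i 's/z=g-.006$/z=g+.006/' h.py
python3 - <<'E'
from h import *
for x in(.048,-.035):
  for y in(-.095,0,.095):
    for z in(.09,.2,.26):
      p=rk(x,y,z)
      if env.inverse_kinematics(p,rot(.05)) is None: print("no IK",x,y,z)
pick(.472,.181,.058,.11)
place(.048,-.095,.058,.11)
shot("w1",)
print(find("glass_shaker"))
E
```

```text
grip 0.0365 [-1.3 -0.8  5.8]
held 0.0364 [-0.   0.1 -1.6] t 9.2
touch True dz 0.4
t 15.3
[([0.6768, -0.233, 0.0181], 0.53)]
```

```bash
python3 - <<'E'
from h import *
shot("t1","top")
print(find("glass_shaker","top"),find("glass_shaker","top"))
a=cv2.imread("pics/w1.png");b=cv2.imread("pics/t1.png")[150:290,190:480]
cv2.imwrite("pics/v1.png",np.vstack([cv2.resize(a,(560,350)),cv2.resize(b,(560,250))]))
E
```

```text
[([0.6833, -0.2274, 0.0804], 0.72)] [([0.6833, -0.2274, 0.0804], 0.72)]
```

View pics/v1.png

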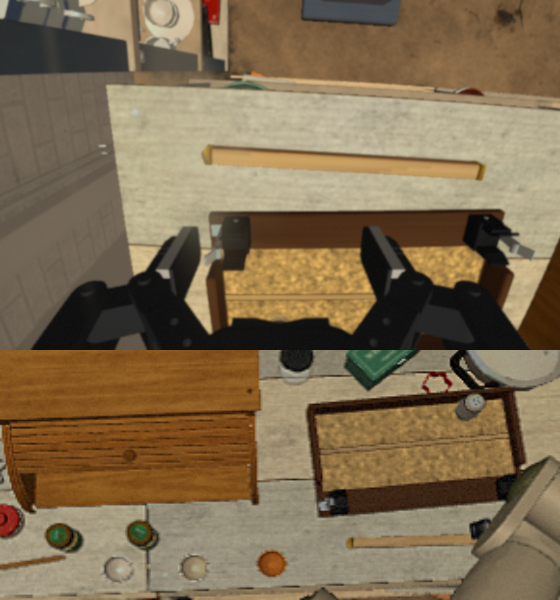

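Shaker stands in the back row at the planned spot. Now the jars.

```bash
python3 - <<'E'
from h import *
pick(.474,.3288,.072,.11)
place(.048,0,.072,.11)
env.servo_line([.43,.1,.24],rot(0),speed=.35)
pick(.474,.456,.072,.11)
place(.048,.095,.072,.11)
shot("t2","top")
print(find("spice_jar_1","top"))
E
```

```text
grip 0.0432 [-0.2  0.9  3.9]
held 0.0431 [-0.5 -0.7 -0.6] t 19.6
touch True dz 0.1
t 25.9
grip 0.0435 [-0.3  1.1  2.5]
held 0.0436 [-0.6 -0.1 -0.7] t 30.2
touch True dz -0.2
t 36.5
[([0.6849, -0.2254, 0.0808], 0.7), ([0.6641, -0.0355, 0.1128], 0.57), ([0.6731, -0.1378, 0.116], 0.52)]
```

```bash
python3 - <<'E'
from h import *
for x,y,ry in((.416,.120,-.095),(.416,.2465,0),(.417,.371,.095)):
    env.servo_line([.42,max(y-.1,.02),.2],rot(0),speed=.4)
    pick(x,y,.044,.10,25)
    place(-.035,ry,.044,.10)
shot("t3","top"); shot("w3")
for c in("egg_cup_white","egg_cup_orange","egg_cup_cream","rail"):print(c,find(c,"top"))
env.move_pose([.42,-.15,.42],rot(0)); m=shot("w4")
print(find("rail"))
a=cv2.imread("pics/w4.png");b=cv2.imread("pics/t3.png")[160:280,320:500]
cv2.imwrite("pics/v3.png",np.vstack([a[60:320],cv2.resize(b,(480,320))[:, :].copy() if 0 else cv2.copyMakeBorder(cv2.resize(b,(480,320)),0,0,0,160,0)]))
print(env.sense()["t"])
E
```

```text
grip 0.0467 [-0.7 -1.9  5.8]
held 0.0469 [ 0.2 -0.5 -1.4] t 39.7
touch True dz 0.4
t 44.7
grip 0.0467 [-1.5  0.3  6.7]
held 0.0467 [-0.3  0.3 -1.6] t 48.6
touch True dz 0.2
t 53.7
grip 0.0465 [-0.2 -0.2  3.6]
held 0.0465 [ 0.6  0.6 -0.7] t 57.7
touch True dz 0.1
t 62.8
egg_cup_white [([0.6004, -0.0484, 0.0502], 0.73)]
egg_cup_orange [([0.6064, -0.2406, 0.0502], 0.58)]
egg_cup_cream [([0.5998, -0.1367, 0.0506], 0.71)]
rail [([0.4919, -0.2661, 0.0155], 0.52)]
[([0.4897, -0.1656, 0.0188], 0.94), ([0.7867, -0.0937, 0.0741], 0.34)]
64.2833
```

View pics/v3.png

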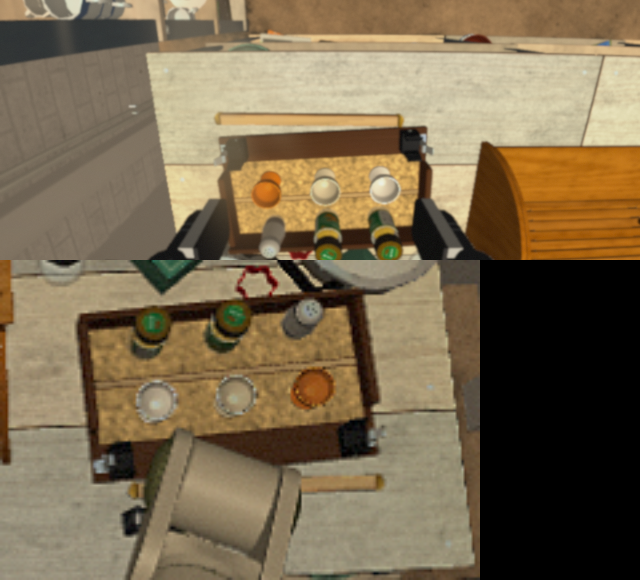

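All six goods stand in place. The rail was knocked: it now lies at x≈0.49. Taking close views of both saddles and both rail ends.

```bash
python3 - <<'E'
from h import *
env.servo_line([.45,-.285,.22],rot(0),speed=.4); shot("sR")
env.servo_line([.45,.01,.22],speed=.4); shot("sL")
print(env.sense()["t"])
f=lambda n:cv2.imread(f"pics/{n}.png")[60:320,200:440]
cv2.imwrite("pics/v4.png",np.hstack([cv2.resize(f(n),None,fx=1.66,fy=2,interpolation=cv2.INTER_CUBIC) for n in("sR","sL")]))
E
```

```text
66.025
```

View pics/v4.png

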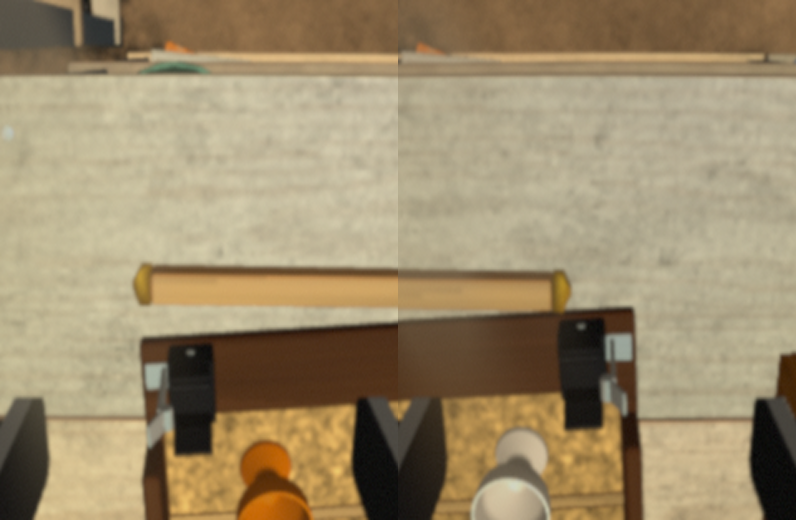

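```bash
python3 - <<'E'
from h import *
v=[]
for n,s,tip in(("sR",-1,(281.3,202.5)),("sL",1,(303.6,205))):
    m=np.load(f"pics/{n}.npy",allow_pickle=True).item()
    print(n,unproj(m,[tip],.009).round(4))
    im=cv2.imread(f"pics/{n}.png");k=5
    c=[230,190] if s<0 else [290,190]
    im=cv2.resize(im[190:290,c[0]:c[0]+80],None,fx=k,fy=k,interpolation=cv2.INTER_CUBIC)
    def P(p): return tuple(((proj(m,[rk(*p)])[0]-c+.5)*k).astype(int))
    for x in(-.110,-.080):
        cv2.line(im,P((x,s*.13,.061)),P((x,s*.16,.061)),(0,255,0),1)
    for y in(.13,.16): cv2.line(im,P((-.11,s*y,.061)),P((-.08,s*y,.061)),(0,255,0),1)
    cv2.line(im,P((-.115,0,.012)),P((-.115,s*.18,.012)),(0,0,255),1)
    cv2.line(im,P((-.115,s*.18,.012)),P((-.055,s*.18,.012)),(0,0,255),1)
    cv2.circle(im,P((-.095,s*.156,.057)),3,(255,0,255),1)
    for x in(-.106,-.084):cv2.line(im,P((x,s*.13,.036)),P((x,s*.16,.036)),(255,255,0),1)
    v.append(im)
cv2.imwrite("pics/v5.png",np.hstack(v))
E
```

```text
sR [[ 0.4904 -0.3277  0.009 ]]
sL [[ 0.4927 -0.0096  0.009 ]]
```

View pics/v5.png

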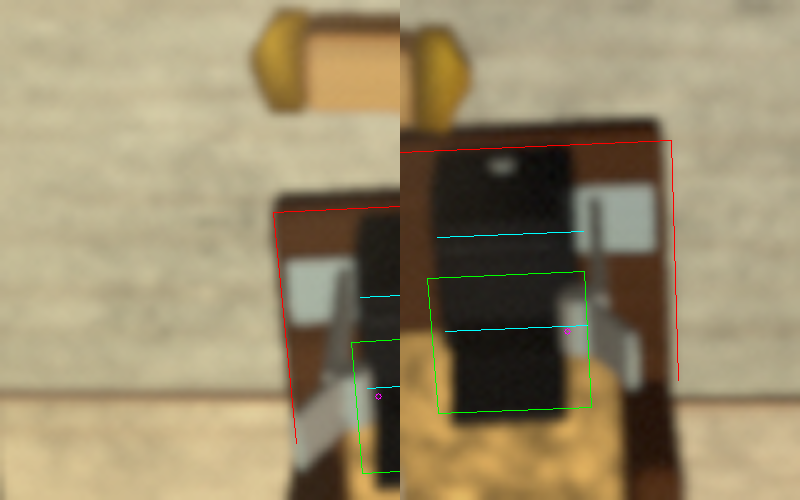

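```bash
python3 - <<'E'
from h import *
v=[]
for n,c in(("sR",(260,210)),("sL",(285,200))):
    im=cv2.imread(f"pics/{n}.png")[c[1]:c[1]+85,c[0]:c[0]+65].astype(float)
    im=np.clip((im-5)*5,0,255).astype(np.uint8)
    v.append(cv2.resize(im,None,fx=6,fy=6,interpolation=cv2.INTER_CUBIC))
cv2.imwrite("pics/v6.png",np.hstack(v))
E
```

```text
(no output)
```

View pics/v6.png

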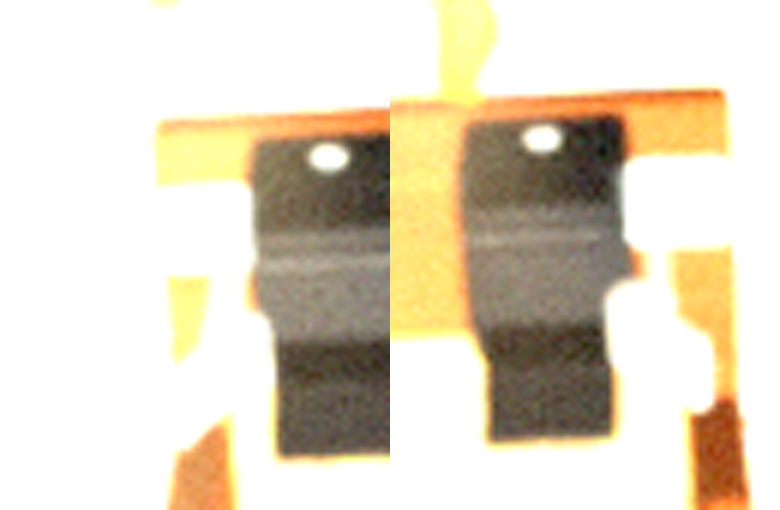

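```bash
python3 - <<'E'
from h import *
for n,c,s in(("sR",(260,210),-1),("sL",(285,200),1)):
    m=np.load(f"pics/{n}.npy",allow_pickle=True).item()
    for x,y,z in((-.115,.145,.012),(-.110,.145,.061),(-.106,.145,.036),(-.084,.145,.036),(-.080,.145,.061),(-.055,.145,.012),(-.095,.13,.036),(-.095,.16,.036),(-.08,.13,.061),(-.08,.16,.061)):
        p=(proj(m,[rk(x,s*y,z)])[0]-c+.5)*6; print(n,(x,y,z),p.round(0)+[390*(s>0),0])
    a=proj(m,[rk(-.1,s*.145,.06),rk(-.09,s*.145,.06)]);print("px/cm",(a[1]-a[0]).round(2))
E
```

```text
sR (-0.115, 0.145, 0.012) [338. 127.]
sR (-0.11, 0.145, 0.061) [335. 287.]
sR (-0.106, 0.145, 0.036) [338. 233.]
sR (-0.084, 0.145, 0.036) [345. 343.]
sR (-0.08, 0.145, 0.061) [345. 444.]
sR (-0.055, 0.145, 0.012) [355. 405.]
sR (-0.095, 0.13, 0.036) [427. 285.]
sR (-0.095, 0.16, 0.036) [257. 292.]
sR (-0.08, 0.13, 0.061) [435. 440.]
sR (-0.08, 0.16, 0.061) [255. 448.]
px/cm [0.55 8.72]
sL (-0.115, 0.145, 0.012) [553. 117.]
sL (-0.11, 0.145, 0.061) [547. 270.]
sL (-0.106, 0.145, 0.036) [552. 222.]
sL (-0.084, 0.145, 0.036) [560. 335.]
sL (-0.08, 0.145, 0.061) [558. 433.]
sL (-0.055, 0.145, 0.012) [572. 404.]
sL (-0.095, 0.13, 0.036) [470. 282.]
sL (-0.095, 0.16, 0.036) [643. 275.]
sL (-0.08, 0.13, 0.061) [467. 437.]
sL (-0.08, 0.16, 0.061) [649. 429.]
px/cm [0.62 9.02]
```

```bash
sed -i 's/^RK=.*/RK=(0.6293,-0.1412,0.054)/' h.py; python3 - <<'E'
from h import *
q=env.sense()["joint_positions"]
for s in(1,-1):
    for p in([.491,-.2,.037],[.44,-.12,.03],list(rk(-.095,.0475,.10))):
        print(s,env.inverse_kinematics(p,rot(s*np.pi/2-.007)))
s=1 if env.inverse_kinematics([.491,-.2,.12],rot(np.pi/2)) is not None and env.inverse_kinematics(list(rk(-.095,.0475,.10)),rot(np.pi/2)) is not None else -1
q=[env.inverse_kinematics([.4914,-.2,.15],rot(k*np.pi/2-.007)) for k in(1,-1)]
k=min([i for i in(0,1) if q[i] is not None],key=lambda i:abs(q[i][5])); s=(1,-1)[k]
print("use",s); open("s.txt","w").write(str(s))
env.servo_line([.45,-.1,.22],speed=.4)
env.move_pose([.4914,-.2,.15],rot(s*np.pi/2-.007))
env.servo_line([.4914,-.2,.037],speed=.1,max_force=8)
print(env.sense()["eef_pos"].round(4))
env.close_gripper(40);st=env.sense();print(st["width"],st["ft_force"].round(1))
env.servo_line([.4914,-.2,.042],speed=.05)
env.servo_line([.43,-.2,.042],speed=.1)
env.servo_line([.43,-.2,.0365],speed=.03)
st=env.sense();print(st["width"],st["ft_force"].round(1),st["t"])
env.let_go();env.servo_line([.43,-.2,.12],speed=.2)
env.servo_line([.35,-.17,.25],rot(s*np.pi/2),speed=.3)
shot("r1");print(find("rail"));shot("rt1","top");print(find("rail","top"),env.sense()["t"])
a=cv2.imread("pics/r1.png");cv2.imwrite("pics/v7.png",a)
E
```

```text
1 [-0.60797285  0.60241899  1.70393372  0.          0.83523994  2.5406198 ]
1 [-0.52410453  0.5000761   1.92840665  0.          0.71310991  2.62448812]
1 [-0.40050752  0.52052437  1.6344893   0.          0.98657898  2.74808513]
-1 [-6.07972849e-01  6.02418995e-01  1.70393372e+00 -4.44089210e-16
  8.35239940e-01 -6.00972849e-01]
-1 [-5.24104529e-01  5.00076098e-01  1.92840665e+00 -4.44089210e-16
  7.13109908e-01 -5.17104529e-01]
-1 [-0.40050752  0.52052437  1.6344893   0.          0.98657898 -0.39350752]
use -1
[ 0.4917 -0.2002  0.0376]
0.01640792775721904 [-0.8 -0.4  3.3]
0.01636234710056331 [-2.2  1.1 12.6] 71.0083
[([0.4319, -0.1319, 0.019], 0.64)]
[([0.4295, -0.1192, 0.0179], 0.92)] 73.1167
```

View pics/v7.png

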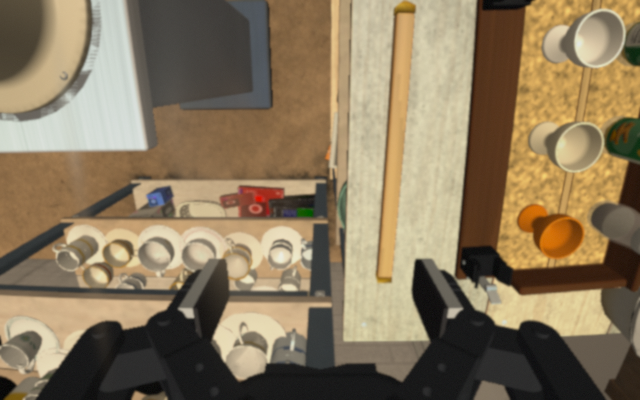

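```bash
python3 - <<'E'
from h import *
m=np.load("pics/r1.npy",allow_pickle=True).item()
print(unproj(m,[(404,3),(384.5,282)],.009).round(4))
print(rk(-.095,.0475,0),rk(-.095,0,0))
E
```

```text
[[ 0.4317 -0.0118  0.009 ]
 [ 0.4316 -0.3301  0.009 ]]
[ 0.53187472 -0.09889675  0.        ] [ 0.53443848 -0.14632751  0.        ]
```

```bash
python3 - <<'E'
from h import *
psi=-np.pi/2
env.servo_line([.4312,-.1217,.10],rot(psi),speed=.25)
env.servo_line([.4312,-.1217,.028],speed=.12,max_force=10)
env.close_gripper(60);st=env.sense();print(st["width"],st["eef_pos"].round(4))
env.servo_line([.4312,-.1217,.15],speed=.15)
env.sleep(.1); st=env.sense();print("held",st["width"],st["ft_force"].round(2),st["ft_torque"].round(2))
p=rk(-.095,.0475,0)
env.servo_line([p[0]-.03,p[1],.15],rot(psi+RK[2]),speed=.15)
env.servo_line([p[0],p[1],.15],speed=.1)
env.servo_line([p[0],p[1],.100],speed=.08)
shot("st","side");shot("sw");shot("stp","top")
r=env.servo_line([p[0],p[1],.070],speed=.02,max_force=4)
st=env.sense();print(r,st["eef_pos"].round(4),st["ft_force"].round(2),st["ft_torque"].round(2),st["t"])
shot("sw2")
a=cv2.imread("pics/sw.png");b=cv2.imread("pics/sw2.png")
cv2.imwrite("pics/v8.png",cv2.resize(np.hstack([a[:,150:550],b[:,150:550]]),None,fx=1,fy=1))
E
```

```text
0.01651069997953432 [ 0.4314 -0.1218  0.0284]
held 0.016408259431097798 [ 0.39  0.19 -0.45] [ 0.07 -0.03  0.01]
True [ 0.5319 -0.099   0.0842] [1.69 0.4  1.34] [-0.25 -0.16 -0.01] 79.3
```

View pics/v8.png

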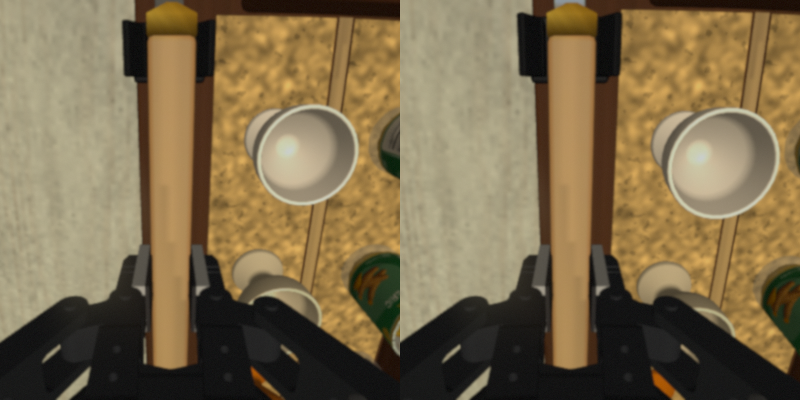

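```bash
python3 - <<'E'
from h import *
p=rk(-.095,.0475,0)
env.let_go(); env.servo_line([p[0],p[1],.17],speed=.15)
env.close_gripper(40)
c=rk(-.095,0,0)
env.servo_line([c[0],c[1],.17],rot(RK[2]),speed=.2) if 0 else env.move_pose([c[0],c[1],.17],rot(RK[2]))
shot("pre"); 
env.servo_line([c[0],c[1],.112],speed=.1)
r1=env.servo_line([c[0],c[1],.085],speed=.02,max_force=4);s1=env.sense()
print("touch",r1,s1["eef_pos"].round(4),s1["ft_force"].round(1))
r=env.servo_line([c[0],c[1],.076],speed=.015,max_force=24);s=env.sense()
print("press",r,s["eef_pos"].round(4),s["ft_force"].round(1),s["ft_torque"].round(2),s["t"])
env.servo_line([c[0],c[1],.17],speed=.1); env.servo_line([.42,-.15,.25],rot(0),speed=.2);shot("post")
f=lambda n:cv2.imread(f"pics/{n}.png")[:,120:520]
cv2.imwrite("pics/v9.png",np.hstack([f("pre"),f("post")]))
E
```

```text
touch True [ 0.5344 -0.1463  0.0989] [ 1.1 -0.1  0.8]
press True [ 0.5343 -0.1463  0.0791] [-1.7  0.5  5.1] [ 0.15  0.26 -0.02] 85.8083
```

View pics/v9.png

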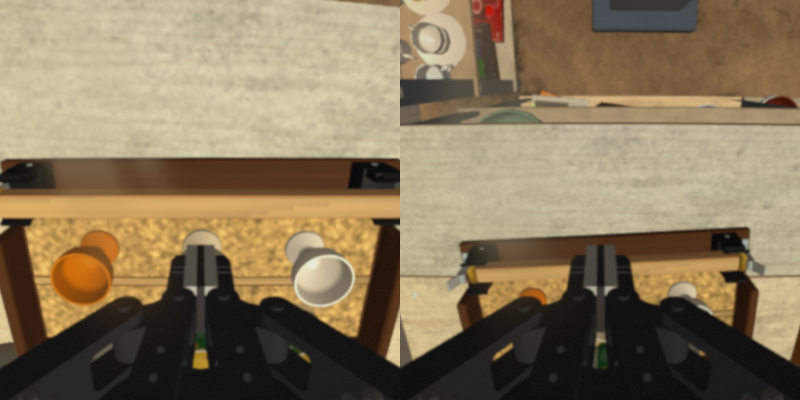

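Pressing stopped at exactly the home height (TCP 0.0791, expected 0.079). Now checking both ends by touch and by picture.

```bash
python3 - <<'E'
from h import *
for y in(.10,-.10):
    c=rk(-.095,y,0)
    env.servo_line([c[0]-.06,c[1],.17],rot(RK[2]),speed=.3)
    env.servo_line([c[0],c[1],.15],speed=.2); env.servo_line([c[0],c[1],.09],speed=.1)
    r=env.servo_line([c[0],c[1],.075],speed=.015,max_force=18);print(y,r,env.sense()["eef_pos"][2].round(4))
    env.servo_line([c[0],c[1],.15],speed=.2);env.servo_line([c[0]-.09,c[1],.2],speed=.2)
env.let_go()
env.servo_line([.45,-.285,.22],rot(0),speed=.4); shot("eR"); 
env.servo_line([.45,.01,.22],speed=.4); shot("eL")
env.servo_line([.3,.25,.3],speed=.3); shot("et","top"); shot("es","side")
for t in("egg_cup_white","egg_cup_orange","egg_cup_cream","spice_jar_1","glass_shaker","rail","kitchen_timer","empty_jar","recipe_tin"):print(t,find(t,"top"))
print(env.sense()["t"])
f=lambda n:cv2.resize(cv2.imread(f"pics/{n}.png")[150:290,220:420],(400,280),interpolation=cv2.INTER_CUBIC)
g=cv2.resize(cv2.imread("pics/et.png")[165:270,330:490],(480,315),interpolation=cv2.INTER_CUBIC)
h=cv2.resize(cv2.imread("pics/es.png")[120:225,260:400],(320,315)) 
cv2.imwrite("pics/v10.png",np.vstack([np.hstack([f("eR"),f("eL")]),np.hstack([g,h])]))
E
```

```text
0.1 True 0.0791
-0.1 True 0.0791
egg_cup_white [([0.5994, -0.0468, 0.0516], 0.57)]
egg_cup_orange [([0.6037, -0.2432, 0.05], 0.46), ([0.6659, -0.0387, 0.1143], 0.31)]
egg_cup_cream [([0.6037, -0.1394, 0.0495], 0.48)]
spice_jar_1 [([0.6664, -0.0394, 0.1149], 0.65), ([0.5129, 0.5684, 0.0398], 0.65), ([0.78, 0.0635, 0.0891], 0.61), ([0.6728, -0.135, 0.1127], 0.54), ([0.6261, -0.1392, 0.0121], 0.52)]
glass_shaker [([0.6865, -0.2244, 0.0828], 0.73), ([0.6273, -0.1395, 0.009], 0.51), ([0.5367, -0.1422, 0.0551], 0.49)]
rail [([0.534, -0.1468, 0.0523], 0.63), ([0.6719, -0.1354, 0.1179], 0.28)]
kitchen_timer [([0.5162, 0.565, 0.0342], 0.71), ([0.5357, -0.142, 0.0512], 0.22)]
empty_jar [([0.7797, 0.0624, 0.0882], 0.77), ([0.5997, -0.1399, 0.0495], 0.69)]
recipe_tin [([0.7999, -0.0937, 0.0754], 0.7), ([0.6648, -0.0385, 0.111], 0.5)]
99.2083
```

View pics/v10.png

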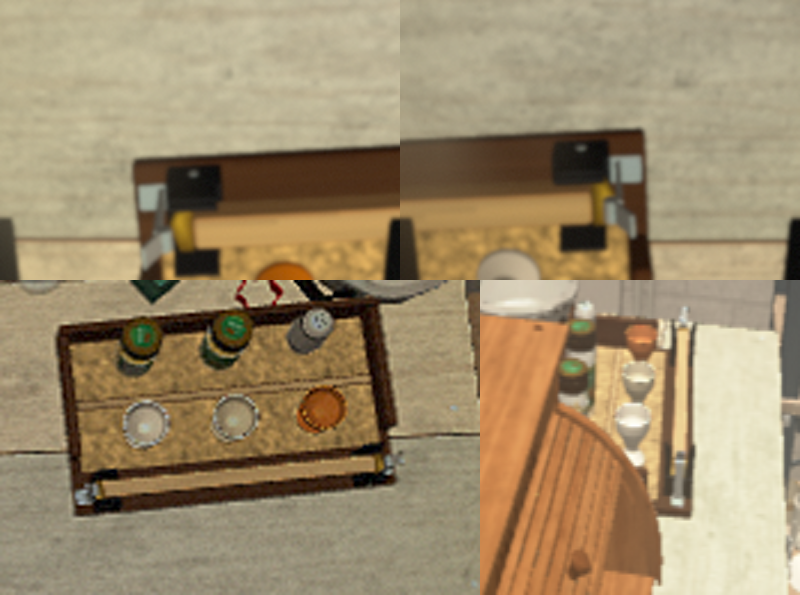

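Both rail ends sit level at home height, with the clips sprung back over the brass ends. All six goods stand upright in their rows, so I'm handing in.

```bash
python3 -c "
from cell import env
env.finish_job();print(env.sense()['t'])"
```

```text
the job is handed in; nothing more can be done
the job is handed in; nothing more can be done
```

The rack is set up and the job is handed in, at about 99 s of the 208 s allowed.

- **Back row first:** the glass shaker and both spice jars were all present and stand upright there.
- **Front row next:** the orange, cream and white egg cups stand upright there.
- **Rail last:** it had been knocked to within about 15 mm of the rack. I pulled it clear with a shallow grip, gripped it again and set it on the clips. I then pressed it down with closed fingers, which stopped at a 24 N limit.

**Last checks:**
- **Rail height:** touches at the centre and near both ends all read 79.1 mm at the TCP, against 79 mm expected for home.
- **Pictures:** both clips look sprung back over the rail's ends. All six goods look upright in their rows.
- **Other goods:** the timer, empty jar and tin read where they were at the start, within the detector's few-millimetre error.

**What did not agree:**
- The shaker's grip read 36 mm where its body should be 44 mm. It still lifted and stands correctly.
- Two estimates of the rack's front edge differed by 2 to 3 mm. I took a middle value, and the rail fitted.

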